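# Lock the bayonet filter cartridge into its socket

### The arm

A 6-joint arm with a two-finger parallel gripper is mounted at the origin on a cart in front of the work surface, level with it; the furniture and walls round the work are solid. World frame = base frame: x ahead of the robot, y to its left, z up, the work surface at z = 0. Lengths are in mm, angles in rad, forces in N, time in s.
With the tool pointing down it reaches from about 250 to 800 mm from the base axis. Payload 3.9 kg.
Tool frame: the origin (TCP) lies at the very end of the fingers, on their centre line; the grasp point (between the pads) lies 19 mm behind it (env.grasp_offset is the distance from the TCP to the grasp point, in mm); z points along the fingers, y is the line along which they close (so a half turn about z gives the same grasp; the last joint's range is limited). The gripper opens to 85 mm and grips with 20 to 120 N. Pads are 22 mm wide; open, the fingers measure 114 mm over their backs; the gripper's body (76 mm by 85 mm) begins 54 mm behind the grasp point. The pads swing forward as they close: fully open they stand 13 mm farther back than shut.
Start: joints at [-1.301, 0.26, -0.138, 1.173, 0, 1.571], TCP at [139.928, -505.999, 231.304] pointing down, gripper open.
Joint ranges: [-2.78, 2.78], [-0.83, 1.72], [-1.28, 1.37], [-1.9, 2.12], [-1.57, 1.48], [-3.14, 3.14]. Speed limits (rad/s): [2.57, 2.57, 3.14, 3.14, 3.14, 3.14].

### API

Orientations are given as a unit quaternion [x, y, z, w].
In Python, from plant import env gives the robot as it stands. The module is installed in compiled form; this text tells all that it offers.
- The arm moves only by the shell command python3 -m jog 'ROWS'. ROWS is JSON, a list of rows, each a list of 3 entries, a list of its own where there are three numbers: the shift along the tool's x, y, z in cm, then the turn, a rotation vector about the tool's x, y, z in degrees, then the opening, from -1 (shut) to 1 (fully open). A call has exactly 5 rows; each row is the pose to reach, as a shift and turn from the pose commanded when the call began, along the tool's axes at that moment; what a row does not reach only later rows make up. A row lasts 1/8 s, in which the tool goes at most 62.5 mm and 10.7 degrees, less where a joint would pass 70% of its speed; a pose out of reach is approached as far as the arm can. A call with a gripper value outside its range is refused whole. The fingers move at their own pace and stop on an object; the grip force is fixed at half the most. Time passes only in rows, so rows that repeat a pose let the fingers close, or fill a call up. It gives the time, the measured TCP pose, the force, the opening and the grip force at its end, in the units of the state.
- env.get_obs(): the state, without advancing time (a new reading comes with each control period).
- env.snapshot(name): name is "scene" or "top"; returns a dict with "frame" (420x560x3 uint8, blue, green, red), "fx", "fy", "cx", "cy" (pixels), "rvec" (rotation vector, rad) and "tvec" (3), from world to camera coordinates, as OpenCV has them. Camera axes: x right, y down, z forward; pixel columns grow to the right and rows downward; lengths in mm; the calibration is good to about 2 mm. A picture is of the moment at which its call begins. There is no depth.
- env.finish_job(): hands the job in; it is judged then, once.
The state is a dict: "t": time; "q": joint angles; "joint_velocities": joint speeds; "effort": joint torques, N m; "tcp_pos": TCP position; "ee_rot": TCP orientation; "ft_force": force on the tool from outside, world axes, zero at the start; "moment": the same for the moment, N m; "grip_width": finger opening in mm; "gripper_force": force on a finger pad.
Only numpy, scipy, OpenCV 4.12 (cv2) and the standard library are available. Lean on these libraries where they do the work, as an engineer would, in place of code of your own. Each camera call takes 0.05 s, during which the arm holds its last target. There are 200 camera calls.

### The job

Fit the filter cartridge that has the flat grip bar on top and two lugs at its foot into the round metal bayonet socket: lower its lugs through the slot, push it down against the spring, turn it about a quarter turn clockwise (seen from above) and let it spring up so that it clicks home, locked and upright. Leave the other cartridge, the one with the round knob, standing where it is.

Things in the scene. Friction and masses are not known exactly. Their poses are not given: they have to be found in the camera images.
- cartridge: Loose white bayonet cartridge, 72 mm high. Origin: centre of its underside, z up. At the foot a crosspiece 68 mm long (along its x), 14 wide, 6 thick: its ends are the lugs. Neck 32 across, z 0-22; drum 64 across, z 22-42; flat grip bar z 42-72, 56 long along x (in line with the lugs), 14 wide along y. A half turn about z makes no difference.
- socket: Fixed round metal socket (mm): 92 across, 60 high, foot flange 112 across. Origin: centre of its underside, z up. Its top lip has a 46 hole crossed by a slot 28 wide, 80 long along x (a hose spigot points to +x). Lugs go in along x, are pushed down, then turn clockwise only: pocket centres at 80 deg, +-10 deg, hard stop beyond. Locked, the foot stands 49 above the origin and cannot turn back.
- spring_plate (a joint): Sprung plate in the socket: 0 = up, its top 54 mm above the socket's origin; grows (m) as it is pushed down; 4.5 N at 0, 0.3 N more per mm. The cartridge's foot rests on it, lugs in the slot. From 10 mm down the lugs clear the teeth and can turn; at 16 mm the drum meets the lip: 12 to 14 is right. Let go after the turn, it lifts the lugs into the pockets and stays at about 5 mm.
- screw_cartridge: The other loose white cartridge, not to be used: 68 mm high, the same 64 mm drum, but a ribbed round knob 34 mm across on top and a round threaded foot without lugs. Origin: centre of its underside, z up.

How it is judged:
By the outcome, as a careful person would: the job done as asked, in the order asked, and still so for the second after the job is handed in, with the robot touching nothing.
It also fails if it takes over 48 s, if anything falls off the work surface, if the arm or the gripper's body presses on something with over 40 N, if the wrist force passes 120 N, or if a joint passes its speed limit or range.

## Working session

There is one attempt and no reset: what is moved stays moved. The work goes in short steps, Python scripts to look and compute and a shell command to move; the robot and the scene stay as the last step left them, time stands still between calls to the robot, and variables do not carry over. Pictures are saved under pics/ and viewed, at most 10 in all, crops included, and the job is handed in when it is done.

```bash
mkdir -p pics; cat > h.py <<'E'
import cv2,numpy as np
from plant import env
from scipy.spatial.transform import Rotation as R
def ray(s,u,v,z):
    Rm=cv2.Rodrigues(np.array(s["rvec"],float))[0];t=np.array(s["tvec"],float).ravel()
    c=-Rm.T@t;d=Rm.T@np.array([(u-s["cx"])/s["fx"],(v-s["cy"])/s["fy"],1.])
    return (c+d*(z-c[2])/d[2])[:2]
def proj(s,p):
    return cv2.projectPoints(np.array([p],float),np.array(s["rvec"],float),np.array(s["tvec"],float),np.array([[s["fx"],0,s["cx"]],[0,s["fy"],s["cy"]],[0,0,1.]]),None)[0].ravel()
def cam(s):
    Rm=cv2.Rodrigues(np.array(s["rvec"],float))[0];return -Rm.T@np.array(s["tvec"],float).ravel()
E
python3 - <<'E'
from h import *
for n in("top","scene"):
    s=env.snapshot(n);cv2.imwrite(f"pics/{n}0.png",s["frame"]);print(n,cam(s),s["fx"],s["cx"],s["cy"])
o=env.get_obs();print(o["t"],o["tcp_pos"],o["ee_rot"],R.from_quat(o["ee_rot"]).as_matrix().round(3),o["grip_width"],o["ft_force"])
E
```

```text
top [ 466.25675218 -109.64729917  913.33382583] 409.43917365800024 272.74667698408615 212.99815686819645
scene [144.65832829 466.63546042 480.47663335] 465.08714771552957 278.23624232653225 219.14721098043952
0.1 [ 139.76605088 -505.407272    230.54496269] [ 9.90915837e-01  1.34480567e-01 -1.11414786e-04 -8.76305000e-04] [[ 0.964  0.267 -0.   ]
 [ 0.267 -0.964  0.002]
 [ 0.    -0.002 -1.   ]] 85.19204603350047 [-0.43860613 -0.32558363  0.2300354 ]
```

View pics/top0.png

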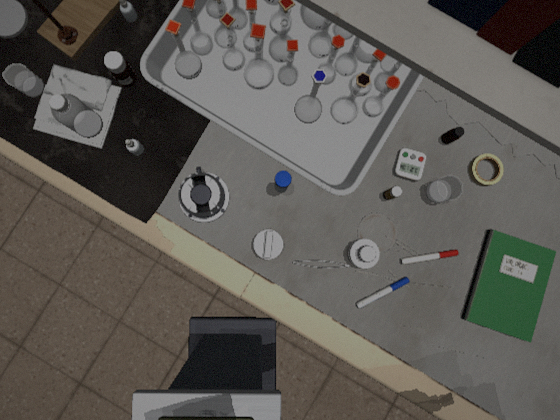

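View pics/scene0.png

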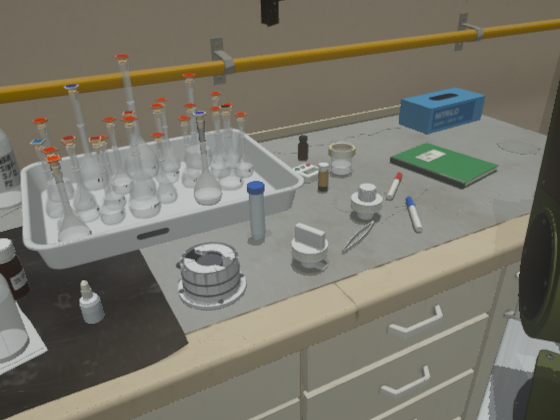

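Top view: the bar cartridge is at (268,244), the socket at about (203,195), the knob cartridge at (365,253), and a tall blue-capped bottle at (282,181). Next I'll zoom in on the cartridge and socket.

```bash
python3 - <<'E'
from h import *
s=env.snapshot("top");f=s["frame"]
a=cv2.resize(f[155:235,165:245],(400,400),interpolation=2)
b=cv2.resize(f[204:284,228:308],(400,400),interpolation=2)
cv2.imwrite("pics/z1.png",np.hstack([a,b]))
for n,u,v,z in(("cart",268,244,42),("sock",201,194,60),("sockflange",204,197,0),("bottle",282,181,100),("px+",278,244,42),("py+",268,254,42)):print(n,ray(s,u,v,z))
g=cv2.cvtColor(f,6)
m=(g[226:264,248:290]>215).astype(np.uint8);print(cv2.connectedComponentsWithStats(m)[2:])
E
```

```text
cart [ 470.08388164 -123.86010944]
sock [571.95384782  18.11138182]
sockflange [572.76399028  20.22167335]
bottle [ 596.35679471 -148.93719614]
px+ [ 470.41676963 -145.09539758]
py+ [ 448.96606162 -124.20821537]
(array([[   0,    0,   42,   38, 1596]], dtype=int32), array([[20.5, 18.5]]))
```

View pics/z1.png

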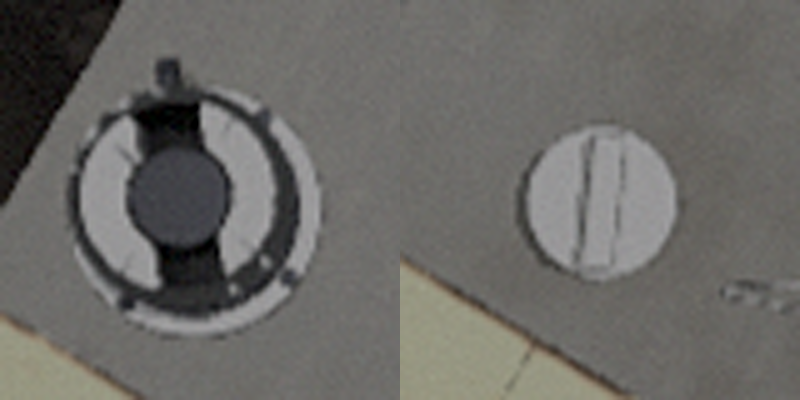

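Close-up (5x crop): the socket slot runs from about (168,105) to (192,290), with the spigot at (168,72), so +x is about +7°. The bar runs from (610,135) to (595,268), so about -6°. I'll start the approach and refine the measurement on the way.

```bash
python3 -m jog '[[[25,-16.6,0],[0,0,22],1],[[25,-16.6,0],[0,0,22],1],[[25,-16.6,0],[0,0,22],1],[[25,-16.6,0],[0,0,22],1],[[25,-16.6,0],[0,0,22],1]]'
python3 - <<'E'
from h import *
s=env.snapshot("top")
P=lambda x,y,z,ox,oy:ray(s,(x-.0)/5+ox-.4,y/5+oy-.4,z)
ang=lambda a,b:np.degrees(np.arctan2(*(b-a)[::-1]))
b,t=P(192,290,60,165,155),P(168,105,60,165,155);print("slot",b,t,ang(b,t),(b+t)/2,np.linalg.norm(t-b))
print("ring",P(177,194,60,165,155),"hole/plate",P(179,197,54,165,155),"spigot",P(168,72,40,165,155))
b,t=P(195,268,72,228,204),P(210,135,72,228,204);print("bar",b,t,ang(b,t),(b+t)/2,np.linalg.norm(t-b))
print("drum",P(201,203,42,228,204),"diam",P(127,203,42,228,204)-P(277,203,42,228,204))
s=env.snapshot("scene")
print("scene bar px pred",proj(s,[470,-124,72]),"socket",proj(s,[572,18,60]))
f=s["frame"];cv2.imwrite("pics/z2.png",np.hstack([cv2.resize(f[y:y+100,x:x+100],(400,400),interpolation=2) for x,y in((260,200),(165,215))]))
o=env.get_obs();print(o["t"],o["q"],o["tcp_pos"],R.from_quat(o["ee_rot"]).as_matrix()[:,0])
E
```

```text
t: 0.78
tcp_pos: [337.6, -277.7, 231.2]
ee_rot: [0.998, -0.057, 0.0, 0.0]
ft_force: [0.3, -1.1, 0.1]
grip_width: 85.8
gripper_force: 0.0
slot [533.05820556  12.81915685] [610.66420788  25.0968123 ] 8.989968597406039 [571.86120672  18.95798457] 78.57119331754247
ring [573.17582508  20.22793414] hole/plate [572.67303232  20.26597575] spigot [628.37000055  28.68447658]
bar [ 443.01070465 -120.95309001] [ 497.45449851 -126.20559404] -5.51059687240945 [ 470.23260158 -123.57934203] 54.69657657194611
drum [ 469.65407573 -123.44269009] diam [-0.9970833  63.66013653]
scene bar px pred [309.61540712 228.32224075] socket [209.43684256 257.51068586]
0.875 [-6.82816106e-01  1.09921813e-01 -3.30008404e-01  1.13128647e+00
  2.15909998e-03  2.56430787e+00] [ 339.42750033 -275.17476315  231.17115001] [ 9.94436260e-01 -1.05336800e-01  8.26086755e-04]
```

View pics/z2.png

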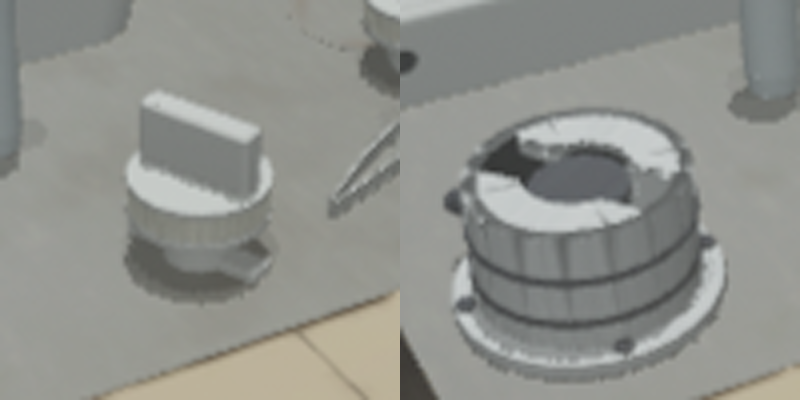

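The scene view agrees: the bar top centre is at (310,228) against a predicted (310,228), and the socket top at (210,257.5) against (209,257.5). The last joint would run past its range on the clockwise turn, so I'll flip the gripper half a turn while moving over the cartridge.

```bash
python3 -m jog '[[[11.5,-16.2,6],[0,0,-53],1],[[11.5,-16.2,6],[0,0,-53],1],[[11.5,-16.2,6],[0,0,-53],1],[[11.5,-16.2,6],[0,0,-53],1],[[11.5,-16.2,6],[0,0,-53],1]]'
python3 -m jog '[[[0,0,0],[0,0,-53],1],[[0,0,0],[0,0,-53],1],[[0,0,0],[0,0,-53],1],[[0,0,0],[0,0,-53],1],[[0,0,0],[0,0,-53],1]]'
python3 -m jog '[[[0,0,0],[0,0,-53],1],[[0,0,0],[0,0,-53],1],[[0,0,0],[0,0,-53],1],[[0,0,0],[0,0,-53],1],[[0,0,0],[0,0,-53],1]]'
python3 -m jog '[[[0,0,0],[0,0,-21.5],1],[[0,0,0],[0,0,-21.5],1],[[0,0,0],[0,0,-21.5],1],[[0,0,0],[0,0,-21.5],1],[[0,0,0],[0,0,-21.5],1]]'
cat > st.py <<'E'
from h import *
o=env.get_obs();r=R.from_quat(o["ee_rot"]).as_matrix();p=np.array(o["tcp_pos"])
print("t",o["t"],"p",p.round(1),"yaw",np.degrees(np.arctan2(r[1,0],r[0,0])).round(2),"tilt z",r[:,2].round(3),"w",round(o["grip_width"],1),"F",np.round(o["ft_force"],1),"q6",round(o["q"][5],2))
import sys
if len(sys.argv)>3: print("tool shift mm",(r.T@(np.array([float(a) for a in sys.argv[1:4]])-p)).round(1))
E
python3 st.py 470 -123.5 46
```

```text
t: 1.5
tcp_pos: [469.6, -130.7, 170.2]
ee_rot: [0.917, 0.398, -0.001, -0.001]
ft_force: [-0.4, 0.4, -0.2]
grip_width: 85.3
gripper_force: 0.0
t: 2.12
tcp_pos: [468.9, -132.4, 171.0]
ee_rot: [0.645, 0.765, -0.0, -0.0]
ft_force: [-0.3, -0.6, 0.2]
grip_width: 85.3
gripper_force: 0.0
t: 2.75
tcp_pos: [468.9, -132.4, 171.0]
ee_rot: [0.236, 0.972, -0.0, -0.0]
ft_force: [0.4, -0.2, -0.5]
grip_width: 85.5
gripper_force: 0.0
t: 3.38
tcp_pos: [469.3, -131.7, 171.3]
ee_rot: [0.054, 0.999, -0.0, -0.0]
ft_force: [1.0, 0.5, -0.6]
grip_width: 85.8
gripper_force: 0.0
t 3.375 p [ 469.3 -131.7  171.3] yaw 173.86 tilt z [-0. -0. -1.] w 85.8 F [ 1.   0.5 -0.6] q6 -0.17
tool shift mm [1.000e-01 8.300e+00 1.253e+02]
```

```bash
python3 -m jog '[[[0,0.8,4],[0,0,0],1],[[0,0.8,8],[0,0,0],1],[[0,0.8,11],[0,0,0],1],[[0,0.8,12.5],[0,0,0],1],[[0,0.8,12.5],[0,0,0],1]]'
python3 st.py 470 -123.5 46
python3 - <<'E'
from h import *
a=env.snapshot("scene")["frame"][150:290,240:420];b=env.snapshot("top")["frame"][190:300,200:340]
cv2.imwrite("pics/g1.png",np.hstack([cv2.resize(a,(400,311)),cv2.resize(b,(396,311))]))
E
```

```text
t: 4.0
tcp_pos: [469.0, -123.2, 45.2]
ee_rot: [0.053, 0.999, 0.0, -0.001]
ft_force: [-0.5, -0.9, -0.1]
grip_width: 85.6
gripper_force: 0.0
t 4.0 p [ 469.  -123.2   45.2] yaw 173.92 tilt z [-0.003  0.001 -1.   ] w 85.6 F [-0.5 -0.9 -0.1] q6 -0.15
tool shift mm [-1.1 -0.1 -0.8]
```

View pics/g1.png

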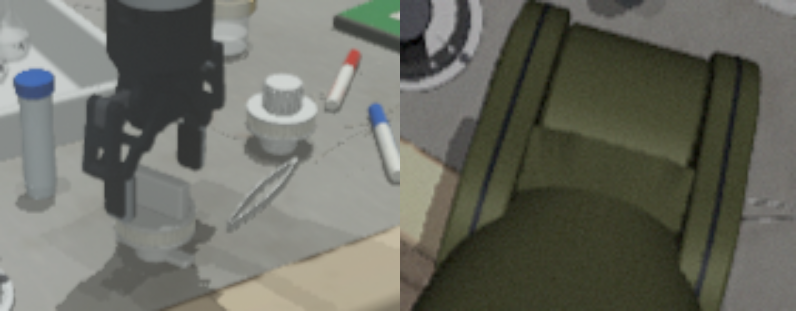

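The fingers straddle the bar (crop about (155,190)) and are clear of the other objects, so I'm closing, then lifting.

```bash
python3 -m jog '[[[0,0,0],[0,0,0],-1],[[0,0,0],[0,0,0],-1],[[0,0,0],[0,0,0],-1],[[0,0,0],[0,0,0],-1],[[0,0,0],[0,0,0],-1]]'
python3 -m jog '[[[0,0,0],[0,0,0],-1],[[0,0,0],[0,0,0],-1],[[0,0,0],[0,0,0],-1],[[0,0,0],[0,0,0],-1],[[0,0,0],[0,0,0],-1]]'
python3 -m jog '[[[0,0,-2],[0,0,0],-1],[[0,0,-6],[0,0,0],-1],[[0,0,-11],[0,0,0],-1],[[0,0,-11],[0,0,0],-1],[[0,0,-11],[0,0,0],-1]]'
python3 st.py 572.5 19.5 156
```

```text
t: 4.72
tcp_pos: [470.3, -123.6, 46.5]
ee_rot: [0.053, 0.999, 0.0, 0.0]
ft_force: [0.4, -0.3, 2.1]
grip_width: 12.7
gripper_force: 61.3
t: 5.35
tcp_pos: [470.4, -123.6, 46.5]
ee_rot: [0.053, 0.999, -0.0, 0.0]
ft_force: [-0.9, 0.4, 4.6]
grip_width: 12.9
gripper_force: 61.8
t: 5.98
tcp_pos: [469.3, -123.4, 155.2]
ee_rot: [0.053, 0.999, 0.0, -0.001]
ft_force: [-0.5, -0.4, -1.7]
grip_width: 13.0
gripper_force: 60.9
t 5.975 p [ 469.3 -123.4  155.2] yaw 173.96 tilt z [-0.002  0.    -1.   ] w 13.0 F [-0.5 -0.4 -1.7] q6 -0.15
tool shift mm [-87.6 153.   -0.9]
```

```bash
python3 -m jog '[[[-8.8,15.3,0],[0,0,-14.5],-1],[[-8.8,15.3,0],[0,0,-14.5],-1],[[-8.8,15.3,0],[0,0,-14.5],-1],[[-8.8,15.3,0],[0,0,-14.5],-1],[[-8.8,15.3,0],[0,0,-14.5],-1]]'
python3 st.py 572.5 19.5 116
python3 - <<'E'
from h import *
s=env.snapshot("scene");a=s["frame"][150:310,130:310]
print(proj(s,[572.5,19.5,60])-[130,150],proj(s,[572.5,19.5,109])-[130,150])
cv2.imwrite("pics/g2.png",cv2.resize(a,(675,600)))
E
```

```text
t: 6.6
tcp_pos: [571.8, 19.3, 153.9]
ee_rot: [-0.074, 0.997, -0.0, -0.003]
ft_force: [-0.4, -0.2, -0.9]
grip_width: 12.7
gripper_force: 60.8
t 6.6 p [571.8  19.3 153.9] yaw -171.51 tilt z [-0.005 -0.001 -1.   ] w 12.7 F [-0.4 -0.2 -0.9] q6 -0.11
tool shift mm [-0.9  0.1 37.9]
[ 78.58165694 107.88136569] [75.56510947 81.55627639]
```

View pics/g2.png

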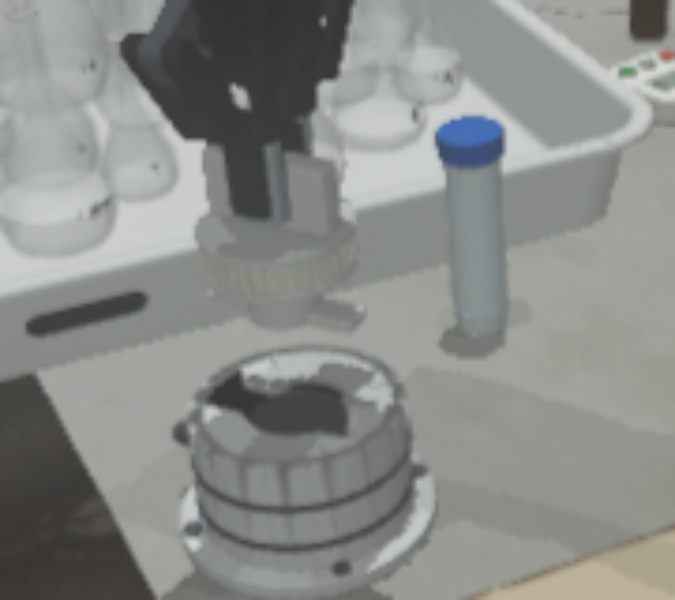

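The cartridge hangs upright over the socket, with its foot at (283,315) where (283,306) was predicted. Lowering it until the foot touches the plate.

```bash
python3 -m jog '[[[0,0,3],[0,0,0],-1],[[0,0,4.6],[0,0,0],-1],[[0,0,5.2],[0,0,0],-1],[[0,0,5.6],[0,0,0],-1],[[0,0,5.6],[0,0,0],-1]]'
python3 st.py 572.5 19.5 87.3
```

```text
t: 7.28
tcp_pos: [573.8, 18.8, 100.9]
ee_rot: [-0.073, 0.997, -0.0, 0.0]
ft_force: [0.0, -0.3, -1.5]
grip_width: 12.8
gripper_force: 60.9
t 7.275 p [573.8  18.8 100.9] yaw -171.58 tilt z [ 0.001 -0.    -1.   ] w 12.8 F [ 0.  -0.3 -1.5] q6 -0.11
tool shift mm [ 1.2  0.9 13.6]
```

Past the lip (foot at about 54.5) with no contact force. Pushing down.

```bash
python3 -m jog '[[[0,0,0.4],[0,0,0],-1],[[0,0,0.8],[0,0,0],-1],[[0,0,1.2],[0,0,0],-1],[[0,0,1.4],[0,0,0],-1],[[0,0,1.4],[0,0,0],-1]]'
python3 st.py 572.5 19.5 87.3
```

```text
t: 7.9
tcp_pos: [574.5, 19.1, 86.9]
ee_rot: [-0.074, 0.997, -0.0, 0.001]
ft_force: [-1.9, -1.9, 6.4]
grip_width: 12.8
gripper_force: 61.9
t 7.9 p [574.5  19.1  86.9] yaw -171.55 tilt z [ 0.002 -0.001 -1.   ] w 12.8 F [-1.9 -1.9  6.4] q6 -0.11
tool shift mm [ 1.9  0.7 -0.4]
```

Upward force of about 8 N including the weight, which matches roughly 13 mm of spring travel. Turning clockwise in two steps.

```bash
python3 -m jog '[[[0,0,0],[0,0,8],-1],[[0,0,0],[0,0,16],-1],[[0,0,0],[0,0,24],-1],[[0,0,0],[0,0,32],-1],[[0,0,0],[0,0,40],-1]]'
python3 st.py 572.5 19.5 87.3
```

```text
t: 8.52
tcp_pos: [575.0, 19.7, 87.3]
ee_rot: [0.274, 0.962, 0.001, 0.001]
ft_force: [-0.8, -1.1, 6.7]
grip_width: 12.7
gripper_force: 62.0
t 8.525 p [575.   19.7  87.3] yaw 148.21 tilt z [ 0.003  0.001 -1.   ] w 12.7 F [-0.8 -1.1  6.7] q6 0.59
tool shift mm [ 2.  -1.4 -0.1]
```

```bash
python3 -m jog '[[[0,0,0],[0,0,8],-1],[[0,0,0],[0,0,16],-1],[[0,0,0],[0,0,24],-1],[[0,0,0],[0,0,32],-1],[[0,0,0],[0,0,40],-1]]'
python3 -m jog '[[[0,0,0],[0,0,0],-1],[[0,0,0],[0,0,0],-1],[[0,0,0],[0,0,0],-1],[[0,0,0],[0,0,0],-1],[[0,0,0],[0,0,0],-1]]'
python3 st.py 572.5 19.5 95.3; python3 -c "
from h import *;print(env.get_obs()['moment'])"
```

```text
t: 9.15
tcp_pos: [575.5, 19.9, 87.4]
ee_rot: [0.586, 0.81, 0.002, 0.001]
ft_force: [0.1, -0.3, 5.8]
grip_width: 12.9
gripper_force: 62.0
t: 9.78
tcp_pos: [575.5, 19.9, 87.4]
ee_rot: [0.584, 0.811, 0.002, 0.001]
ft_force: [-0.6, 0.4, 7.1]
grip_width: 13.1
gripper_force: 62.0
t 9.775 p [575.5  19.9  87.4] yaw 108.47 tilt z [ 0.004  0.001 -1.   ] w 13.1 F [-0.6  0.4  7.1] q6 1.28
tool shift mm [ 0.6 -2.9 -7.9]
[ 0.13576962  0.1139143  -0.03120319]
```

Turned 80° with no stop contact. Letting it rise gently into the pockets.

```bash
python3 -m jog '[[[0,0,-0.2],[0,0,0],-1],[[0,0,-0.4],[0,0,0],-1],[[0,0,-0.6],[0,0,0],-1],[[0,0,-0.8],[0,0,0],-1],[[0,0,-0.8],[0,0,0],-1]]'
python3 st.py 572.5 19.5 95.3
```

```text
t: 10.4
tcp_pos: [575.4, 19.9, 95.0]
ee_rot: [0.584, 0.811, 0.001, 0.001]
ft_force: [2.7, 1.1, 4.1]
grip_width: 12.6
gripper_force: 61.7
t 10.4 p [575.4  19.9  95. ] yaw 108.47 tilt z [ 0.003  0.001 -1.   ] w 12.6 F [2.7 1.1 4.1] q6 1.28
tool shift mm [ 0.6 -2.8 -0.3]
```

```bash
python3 -m jog '[[[0,0,0],[0,0,0],0],[[0,0,0],[0,0,0],0],[[0,0,0],[0,0,0],0],[[0,0,0],[0,0,0],0],[[0,0,0],[0,0,0],0]]'
python3 st.py
python3 -m jog '[[[0,0,-1],[0,0,0],0.2],[[0,0,-3],[0,0,0],0.2],[[0,0,-7],[0,0,0],0.2],[[0,0,-12],[0,0,0],0.2],[[0,0,-16],[0,0,0],0.2]]'
python3 -m jog '[[[6,0,0],[0,0,0],0.2],[[12,0,0],[0,0,0],0.2],[[-18,0,0],[0,0,0],0.2],[[-18,0,0],[0,0,0],0.2],[[-18,0,0],[0,0,0],0.2]]' >/dev/null
python3 st.py
python3 - <<'E'
from h import *
s=env.snapshot("scene");t=env.snapshot("top")
print(proj(s,[572.5,19.5,121]),proj(t,[572.5,19.5,121]),proj(s,[572.5,19.5,91]))
a=s["frame"][170:310,140:280];b=t["frame"][130:270,130:270]
cv2.imwrite("pics/g3.png",np.hstack([cv2.resize(a,(400,400)),cv2.resize(b,(400,400))]))
E
```

```text
t: 11.02
tcp_pos: [573.7, 19.3, 94.2]
ee_rot: [0.585, 0.811, -0.0, -0.0]
ft_force: [0.2, -0.2, 0.1]
grip_width: 42.5
gripper_force: 0.0
t 11.025 p [573.7  19.3  94.2] yaw 108.46 tilt z [-0. -0. -1.] w 42.5 F [ 0.2 -0.2  0.1] q6 1.28
t: 11.65
tcp_pos: [574.2, 19.3, 257.3]
ee_rot: [0.585, 0.811, 0.001, 0.001]
ft_force: [1.4, 0.0, -0.2]
grip_width: 51.3
gripper_force: 0.0
t 12.275 p [595.9 -44.9 255.4] yaw 108.64 tilt z [ 0.002 -0.    -1.   ] w 51.1 F [ 0.3 -0.3  0.1] q6 1.17
[204.79442253 224.83057341] [195.67943019 189.75177595] [206.69707016 241.43477714]
```

View pics/g3.png

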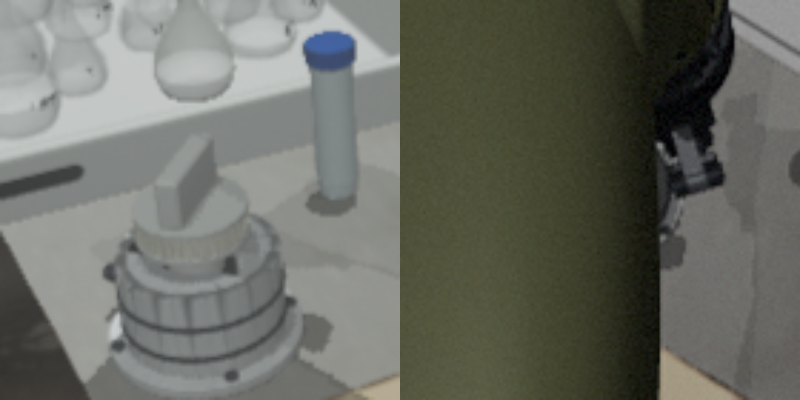

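The cartridge stands upright in the socket with its bar turned, bar top centre about (186,160) in the crop. One closer check of height and angle against the locked pose, with predicted corners drawn in.

```bash
python3 - <<'E'
from h import *
s=env.snapshot("scene");a=cv2.resize(s["frame"][205:275,170:240],(590,590),interpolation=2);k=590/70
d=np.radians(108.5);x=np.array([np.cos(d),np.sin(d)]);y=np.array([-x[1],x[0]])
for z,c in((121,(0,255,0)),(126,(0,0,255))):
    for i in(-28,28):
        for j in(-7,7):
            p=np.array([573.5,19.5])+i*x+j*y;u=(proj(s,[*p,z])-[170,205]+.5)*k
            cv2.drawMarker(a,tuple(int(q) for q in u),c,cv2.MARKER_CROSS,10,1)
cv2.imwrite("pics/g4.png",a)
E
```

```text
(no output)
```

View pics/g4.png

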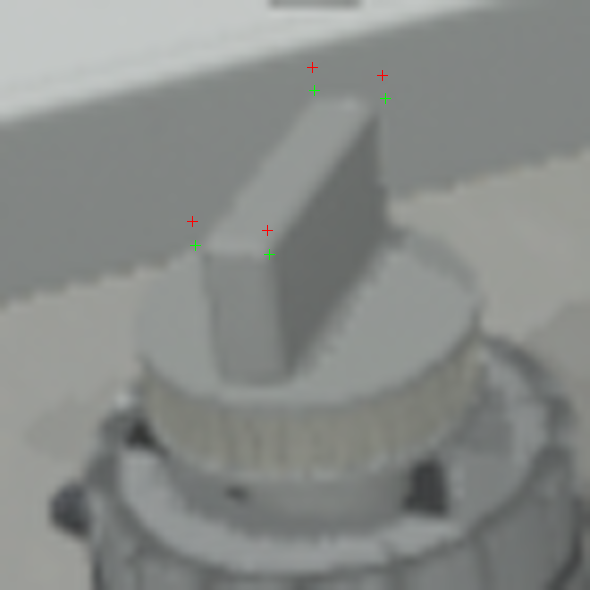

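The bar corners, e.g. (205,248), (375,100) and (277,256), fall on the green marks for the locked height and an 80° turn, and the cartridge is upright. Handing in.

```bash
python3 -c "
from plant import env;print(env.finish_job())"
```

```text
the job is handed in; nothing more can be done
None
```

The bar cartridge is in the socket, turned 80° clockwise, sprung up to the locked height and upright; I left the knob cartridge alone, and handed the job in about 12.5 s into the 48 s limit.

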